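Sort two heat sinks into the thickness rack

ROBOT

A 7-joint arm with a two-finger parallel gripper is mounted at the origin on the work surface. World frame = base frame: x ahead of the robot, y to its left, z up, the work surface at z = 0. Lengths are in m, angles in degrees, forces in N, time in s.
With the tool pointing down it reaches from about 0.4 to 0.85 m from the base axis. Payload 4.4 kg.
Tool frame: the origin (TCP) lies midway between the tips of the shut fingers; the grasp point (between the pads) lies robot.grip_depth behind it (robot.grip_depth is the distance from the TCP to the grasp point, in m); x points along the fingers, y is the direction in which the jaws open and shut, and the axes are right-handed (so a half turn about x gives the same grasp; the last joint's range is limited). The gripper opens to 94 mm and grips with 3 to 60 N. Pads are 16 mm wide; open, the fingers measure 119 mm over their backs; the gripper's body (75 mm by 177 mm) begins 78 mm behind the grasp point.
Start: joints at [69.053, 36.005, 2.206, 86.941, -1.547, 57.084, -1.146], TCP at [0.192, -0.621, 0.205] pointing down, gripper open.
Joint ranges: [-175.42, 175.42], [-21.48, 121.26], [-71.46, 75.88], [10.55, 141.38], [-63.04, 243.04], [13.31, 113.54], [-168.57, 168.57]. Speed limits (degrees/s): [147.25, 147.25, 180, 180, 180, 180, 180].

INTERFACE

Orientations are given as [roll, pitch, yaw] about the fixed x, y, z axes, in that order (R = Rz(yaw) Ry(pitch) Rx(roll)).
In Python, from rig import robot gives the robot as it stands.
- The arm moves only by the tool step_arm, never from a script. Its argument "motion" is one flat list of numbers, 7 for each row, row after row: the shift along the tool's x, y, z in m, then the turn, a rotation vector about the tool's x, y, z in rad, then the opening, from 0 (shut) to 1 (fully open). In form: [x, y, z, wx, wy, wz, grip, x, y, z, wx, wy, wz, grip, ...]. A call has 1 to 10 rows; each row is the pose to reach, as a shift and turn from the pose commanded when the call began, along the tool's axes at that moment; what a row does not reach only later rows make up. A row lasts 1/12 s, in which the tool goes at most 41.7 mm and 7.16 degrees, less where a joint would pass 70% of its speed; a pose out of reach is approached as far as the arm can. A call with a gripper value outside its range is refused whole. The fingers move at their own pace and stop on an object; the grip force is fixed at half the most. Time passes only in rows, so rows that repeat a pose let the fingers close. It gives the time, the measured TCP pose, the force and the opening at its end, in the units of the state.
- robot.read_state(): the state, without advancing time (a new reading comes with each control period).
- robot.snapshot(name): name is "scene" or "top" or "wrist"; returns a dict with "color" (480x640x3 uint8, red, green, blue), "z_map" (480x640 float32, m along the optical axis (not along the pixel's ray), 0 where there is no reading), "intrinsics" (3x3 intrinsics, pixels), "world_from_camera" (4x4, takes a point from camera to world coordinates). Camera axes: x right, y down, z forward; pixel columns grow to the right and rows downward; lengths in m; the calibration is good to about 2 mm. A picture is of the moment at which its call begins.
- robot.job_done(): hands the job in, once; it reports no verdict.
The state is a dict: "t": time; "joint_positions": joint angles; "qd": joint speeds; "effort": joint torques, N m; "ee_pos": TCP position; "orientation": TCP orientation; "ft_force": force on the tool from outside, world axes, zero at the start; "wrist_torque": the same for the moment, N m; "width": opening from 0.0 (shut) to 1.0 (fully open).
Only numpy, scipy, OpenCV 4.12 (cv2) and the standard library are available. Lean on these libraries where they do the work, as an engineer would, in place of code of your own. Each camera call takes 0.05 s, during which the arm holds its last target. There are 200 camera calls.

TASK

Sort the two finned aluminium heat sinks into the grey thickness rack: lower or drop each one, upright, into the narrowest slot that it goes all the way down into, so that it stands on the slot's floor about midway along the slot with neither end sticking out. Leave the transformer where it is.

Things in the scene. Friction and masses are not known exactly. Their poses are not given: they have to be found in the camera images.
- rack: Fixed grey rack, 100 mm along its x, 178 along y, 47 high; origin: centre of underside, z up. Three open-ended slots along x. Narrow: y = -65 mm, throat 12 wide; middle: y = -13, throat 24; wide: y = +52, throat 38. Mouths are 20 mm wider and slope in over the top 17 mm to throats 24 deep; floor 6 mm above the underside. Between sinks in the middle and wide slots 38 mm is left: open fingers little there.
- sink_thin: Bare aluminium heat sink, upright on the mat: 60 mm long (its x), 20 thick (y), 80 tall (z). A flat plate 6 mm thick at -y carries seven 3 mm upright fins, 9.5 mm apart, reaching to +y. Grip it from above across its 20 mm thickness, near the top. Origin: centre of its underside. Either way round will do. About 0.13 kg. It is the thinner of the two.
- sink_thick: Bare aluminium heat sink, upright on the mat: 60 mm long (its x), 34 thick (y), 80 tall (z). A flat plate 8 mm thick at -y carries seven 3 mm upright fins, 9.5 mm apart, reaching to +y. Grip it from above across its 34 mm thickness, near the top. Origin: centre of its underside. Either way round will do. About 0.22 kg. It is the thicker of the two.
- transformer: Bystander, not to be moved: bare transformer about 54 x 46 x 46 mm high, dark steel core, yellow winding, standing on the mat near the heat sinks. Origin: centre of its underside. An amber flux bottle 75 mm high and a screwdriver also lie on the mat, farther off.
Mind the look-alikes: they are no part of the job. What is shaped like the sink_thick but green or purple is not meant.

How it is judged (in metres and radians):
At the end, for the whole second after the job is handed in: The 20 mm heat sink stands in the middle slot and the 34 mm one in the wide slot, each down on the slot's floor (underside centre within 8 mm of it), within 10 mm of the slot's centre line and 22 mm of its middle lengthwise, along the slot within 0.25 rad, upright within 0.3 rad and at rest (x of sink_thin in the frame of rack between -0.022 and 0.022 m and y of sink_thin in the frame of rack between -0.023 and -0.003 m and z of sink_thin in the frame of rack between 0 and 0.014 m and angle between each of sink_thin, sink_thick's own z axis and vertical below 0.3 rad and angle between the x axis of each of sink_thin, sink_thick and the x axis of rack, either way round below 0.25 rad and linear speed of each of sink_thin, sink_thick below 0.02 m/s and angular speed of each of sink_thin, sink_thick below 0.2 rad/s and x of sink_thick in the frame of rack between -0.022 and 0.022 m and y of sink_thick in the frame of rack between 0.042 and 0.062 m and z of sink_thick in the frame of rack between 0 and 0.014 m); the robot touches nothing.
It fails at once if the transformer is moved more than 40 mm (distance of transformer from where it was at the start of the episode above 0.04 m).
It also fails if it takes over 58 s, if anything falls off the work surface, if the arm or the gripper's body presses on something with over 40 N, if the wrist force passes 120 N, or if a joint passes its speed limit or range.

## Working session

There is one attempt and no reset: what is moved stays moved. The work goes in short steps, Python scripts to look and compute and a tool call to move; the robot and the scene stay as the last step left them, time stands still between calls to the robot, and variables do not carry over. Pictures are saved under pics/ and viewed, about 8 in all and at most 12, crops included, and the job is handed in when it is done.

Besides the shell and the picture viewer there is one more tool, called as name(argument=value, ...) on one line, values as JSON. step_arm: Moves the arm, as the interface text tells. Its arguments: {"type":"object","properties":{"motion":{"type":"array","items":{"type":"number"}}},"required":["motion"]}

```bash
mkdir -p pics
python3 - <<'E'
from rig import robot
import cv2,numpy as np
print(robot.read_state(), robot.grip_depth)
for n in("top","scene"):
    s=robot.snapshot(n); np.savez(f'{n}0.npz',**s); cv2.imwrite(f'pics/{n}0.png',s['color'][...,::-1])
    print(n,s['intrinsics'].tolist(),s['world_from_camera'].round(3).tolist())
E
```

```text
{'t': 0.0, 'joint_positions': array([69.05236703, 36.05753   ,  2.20564053, 86.99412288, -1.54695768,
       57.08524483, -1.14495364]), 'qd': array([ 0.0302426 ,  0.09056212,  0.00279276, -0.07233382,  0.05457823,
       -0.07457446, -0.01247245]), 'effort': array([ 1.57857539e-03, -5.49723816e+01,  1.14424512e+00, -1.86631447e+01,
       -5.21500467e-02,  2.36589153e-02,  1.44697883e-04]), 'ee_pos': array([ 0.19176881, -0.62037565,  0.20458128]), 'orientation': array([-88.31734389,  89.89286033, 108.85875779]), 'ft_force': array([ 0.03286579, -0.10382377,  0.70814584]), 'wrist_torque': array([0.00968117, 0.04282496, 0.05755779]), 'width': 1.0032943779182903} 0.0188
top [[593.2702329402539, 0.0, 318.23812000278235], [0.0, 593.2702329402539, 230.82925704253677], [0.0, 0.0, 1.0]] [[0.005, -0.986, 0.164, 0.448], [-1.0, -0.007, -0.012, 0.053], [0.013, -0.164, -0.986, 1.002], [0.0, 0.0, 0.0, 1.0]]
scene [[449.8735642803732, 0.0, 315.62837297221165], [0.0, 449.8735642803732, 237.88622416980434], [0.0, 0.0, 1.0]] [[-0.861, 0.332, -0.384, 0.911], [0.508, 0.534, -0.676, 0.557], [-0.019, -0.778, -0.628, 0.52], [0.0, 0.0, 0.0, 1.0]]
```

View pics/top0.png

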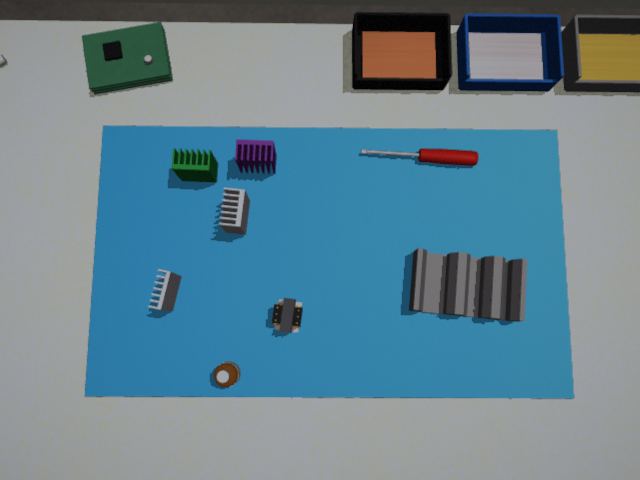

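View pics/scene0.png

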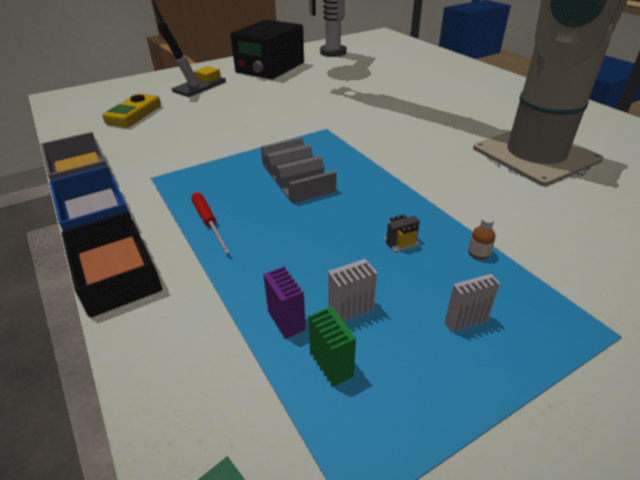

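Top view: bare aluminium sinks at (233,211) and (164,291). The look-alikes, green (195,166) and purple (256,156), are excluded by colour. The transformer is at (288,315), the bottle at (226,375) and the rack at (468,286). The scene view agrees. I'll choose between the two bare sinks by measured thickness, and crop closely to check.

```bash
cat > h.py <<'E'
import numpy as np,cv2
def cloud(s):
    K=s['intrinsics'];T=s['world_from_camera'];z=s['z_map']
    v,u=np.mgrid[:480,:640]
    P=np.stack([(u-K[0,2])*z/K[0,0],(v-K[1,2])*z/K[1,1],z],-1)
    return P@T[:3,:3].T+T[:3,3]
def rect(p):
    (c,sz,a)=cv2.minAreaRect((p[:,:2]*1000).astype(np.float32)); return np.round(c,1),np.round(sz,1),round(a,1)
E
python3 - <<'E'
from h import *
s=np.load('top0.npz');P=cloud(s);z=P[...,2]
def box(u0,u1,v0,v1):
    m=np.zeros((480,640),bool);m[v0:v1,u0:u1]=1;return m
for n,b in dict(A=(212,255,182,240),B=(145,185,262,318),green=(168,222,143,186),purple=(230,280,136,176),trafo=(268,306,292,336),bottle=(208,245,357,392)).items():
    m=box(*b)&(z>.015)
    zt=np.percentile(z[m],95); t=m&(z>zt-.008)
    print(n,'ztop',zt.round(4),t.sum(),rect(P[t]))
m=box(400,535,240,328)&(z>.01); zt=np.percentile(z[m],90); t=m&(z>zt-.004); print('rack',zt,rect(P[t]),rect(P[m]))
k,lab=cv2.connectedComponents(t.astype(np.uint8))
for i in range(1,k):
    if (lab==i).sum()>40: print((lab==i).sum(),rect(P[lab==i]))
c=s['color'][...,::-1]
a=cv2.resize(c[175:325,140:260],None,fx=4,fy=4,interpolation=cv2.INTER_CUBIC);cv2.imwrite('pics/crop.png',a)
E
```

```text
A ztop 0.0851 518 (array([551.9, 136.6]), array([260.8,  59. ]), 26.0)
B ztop 0.0854 333 (array([483.9, 173.4]), array([250.9,  59.7]), 77.6)
green ztop 0.0847 530 (array([604.8, 147.5]), array([360.9,  65.6]), 41.3)
purple ztop 0.0848 494 (array([597.9, 117.5]), array([320.4,  65.5]), 11.7)
trafo ztop 0.0516 714 (array([466.6,  89.2]), array([63.3, 51.8]), 23.1)
bottle ztop 0.0799 138 (array([406.6, 121.3]), array([ 18.1, 158.4]), 24.5)
rack 0.05131262796460845 (array([ 517.3, -121.9]), array([122.5, 356. ]), 2.7) (array([ 518. , -121.9]), array([123.9, 356. ]), 2.7)
365 (array([483.9, -60. ]), array([ 78.2, 224. ]), 37.0)
653 (array([472.9, -93.9]), array([ 91.4, 283.6]), 27.6)
653 (array([ 465.8, -119.6]), array([ 95.9, 333.5]), 22.1)
410 (array([ 462.5, -136.9]), array([ 94., 369.]), 18.8)
```

View pics/crop.png

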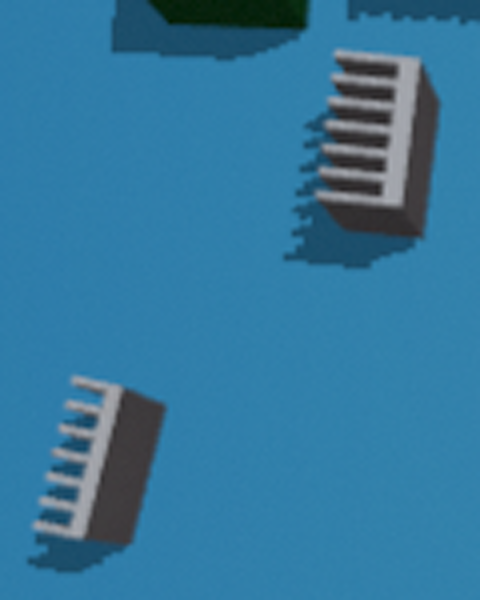

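The crop shows A at (233,211), with the deep fins, as sink_thick, and B at (164,291) as sink_thin. Both have their fins towards +y and the plate to the right. I'll redo the fit with invalid depths removed.

```bash
cat >> h.py <<'E'
def ray(s,m,zp):
    v,u=np.nonzero(m);K=s['intrinsics'];T=s['world_from_camera']
    d=np.c_[(u-K[0,2])/K[0,0],(v-K[1,2])/K[1,1],np.ones(len(u))]@T[:3,:3].T
    return T[:3,3]+d*((zp-T[2,3])/d[:,2])[:,None]
def box(u0,u1,v0,v1):
    m=np.zeros((480,640),bool);m[v0:v1,u0:u1]=1;return m
E
python3 - <<'E'
from h import *
s=np.load('top0.npz');P=cloud(s);z=P[...,2].copy();z[s['z_map']<.1]=-1;z[z>.3]=-1
print('mat',[np.median(z[a:a+20,b:b+20]).round(4) for a,b in((200,300),(350,120),(350,450),(200,480),(420,300))])
hsv=cv2.cvtColor(s['color'],cv2.COLOR_RGB2HSV)
for n,b in dict(A=(212,255,182,240),B=(145,185,262,318),green=(168,222,143,186),purple=(230,280,136,176),trafo=(268,306,292,336),bottle=(208,245,357,392)).items():
    m=box(*b)&(z>.015); zt=np.percentile(z[m],90); t=m&(abs(z-zt)<.008)
    print(n,'ztop',zt.round(4),t.sum(),rect(P[t]))
    if n in 'AB':
        g=box(*b)&(hsv[...,1]<60)&(hsv[...,2]>120)
        print('  bright',g.sum(),rect(ray(s,g,.084)))
m=box(400,535,240,328)&(z>.01);t=m&(z>.046);print('rack',rect(P[t]),rect(P[m]))
k,lab=cv2.connectedComponents(t.astype(np.uint8))
for i in range(1,k):
    if (lab==i).sum()>40: print((lab==i).sum(),rect(P[lab==i]),np.median(z[lab==i]))
E
```

```text
mat [np.float64(0.0033), np.float64(0.0032), np.float64(0.0034), np.float64(0.0033), np.float64(0.0004)]
A ztop 0.0841 524 (array([638.7, 178.2]), array([34.3, 60.6]), 84.4)
  bright 394 (array([638.1, 178.3]), array([33.7, 59.6]), 84.5)
B ztop 0.0842 328 (array([508.6, 285.7]), array([21.1, 59.7]), 77.6)
  bright 268 (array([508.1, 285.9]), array([19.4, 59.5]), 78.0)
green ztop 0.0837 541 (array([716.2, 245.9]), array([60.8, 35.3]), 87.5)
purple ztop 0.084 490 (array([732.6, 145.3]), array([60.3, 35.6]), 87.6)
trafo ztop 0.0507 723 (array([470.7,  90.3]), array([45.8, 53.8]), 82.8)
bottle ztop 0.0785 133 (array([377.7, 185.1]), array([17.9, 17.9]), 17.4)
rack (array([ 521.6, -204.3]), array([179.2, 100.1]), 84.4) (array([ 521.7, -204.5]), array([179.6, 100.6]), 84.4)
403 (array([ 529.5, -121. ]), array([11.7, 99.3]), 84.9) 0.04991237823857353
722 (array([ 523.2, -187.9]), array([ 21.6, 100. ]), 83.5) 0.04983661843060583
728 (array([ 517.6, -244.8]), array([ 21.8, 100.1]), 84.1) 0.04977724994652194
453 (array([ 513.5, -286.9]), array([ 13.2, 100. ]), 83.8) 0.05000749681537764
```

```bash
cat >> h.py <<'E'
from scipy.spatial.transform import Rotation as Ro
def plan(p,jaw,cur=None):
    """tool-frame shift+rotvec from present pose to TCP p (m), pointing down, jaw axis at 'jaw' deg (mod 180)"""
    from rig import robot
    s=robot.read_state(); R0=Ro.from_euler('xyz',s['orientation'],degrees=True)
    best=None
    for j in (jaw,jaw+180):
        y=np.array([np.cos(np.radians(j)),np.sin(np.radians(j)),0]);x=np.array([0,0,-1.])
        r=(R0.inv()*Ro.from_matrix(np.c_[x,y,np.cross(x,y)])).as_rotvec()
        if best is None or np.linalg.norm(r)<np.linalg.norm(best): best=r
    return R0.inv().apply(np.array(p)-s['ee_pos']).round(4),best.round(4)
E
python3 - <<'E'
from h import *
from rig import robot
s=robot.read_state();print(Ro.from_euler('xyz',s['orientation'],degrees=True).as_matrix().round(3))
print(plan((.52,-.2,.25),77.8),plan((.5085,.2858,.25),77.8))
E
```

```text
[[-0.     0.295 -0.955]
 [ 0.002 -0.955 -0.295]
 [-1.    -0.002 -0.   ]]
(array([-0.0448, -0.3048, -0.4377]), array([5.128e-01, 4.000e-04, 1.600e-03])) (array([-0.044 , -0.7724, -0.5702]), array([5.128e-01, 4.000e-04, 1.600e-03]))
```

step_arm(motion=[-0.045, -0.305, -0.438, 0.513, 0, 0, 1, -0.045, -0.305, -0.438, 0.513, 0, 0, 1, -0.045, -0.305, -0.438, 0.513, 0, 0, 1, -0.045, -0.305, -0.438, 0.513, 0, 0, 1, -0.045, -0.305, -0.438, 0.513, 0, 0, 1, -0.045, -0.305, -0.438, 0.513, 0, 0, 1, -0.045, -0.305, -0.438, 0.513, 0, 0, 1, -0.045, -0.305, -0.438, 0.513, 0, 0, 1, -0.045, -0.305, -0.438, 0.513, 0, 0, 1, -0.045, -0.305, -0.438, 0.513, 0, 0, 1])

```text
t: 0.93
ee_pos: [0.4482, -0.2917, 0.2405]
orientation: [-23.1, 90.0, 144.7]
ft_force: [-0.1, -0.1, -0.3]
width: 1.002
```

```bash
python3 -c "
from h import *
from rig import robot
print(robot.read_state());print(plan((.5085,.2858,.22),77.8))"
```

```text
{'t': 0.9333, 'joint_positions': array([ 23.57124906,  24.40984097,   9.33212262, 103.00979315,
        -4.8158103 ,  52.9929951 , -67.2314934 ]), 'qd': array([-50.47075487,  -0.4491088 ,  -3.6709175 ,  -7.53790501,
         2.53550206,   7.04960118, -55.34848205]), 'effort': array([ 4.38203663e+00, -4.41275668e+01,  1.94261022e+00, -1.65687400e+01,
       -8.03617411e-02,  1.47191616e-02,  1.01854116e+00]), 'ee_pos': array([ 0.44815234, -0.29171703,  0.24051212]), 'orientation': array([-23.06602066,  89.97084646, 144.7154758 ]), 'ft_force': array([-0.06479448, -0.10768726, -0.34237006]), 'wrist_torque': array([ 0.0329483 , -0.04554079,  0.00992223]), 'width': 1.0021479971718665}
(array([ 0.0207, -0.5772,  0.0632]), array([-0.0003,  0.0005,  0.0002]))
```

step_arm(motion=[0.02, -0.577, 0.063, 0, 0, 0, 1, 0.02, -0.577, 0.063, 0, 0, 0, 1, 0.02, -0.577, 0.063, 0, 0, 0, 1, 0.02, -0.577, 0.063, 0, 0, 0, 1, 0.02, -0.577, 0.063, 0, 0, 0, 1, 0.02, -0.577, 0.063, 0, 0, 0, 1, 0.02, -0.577, 0.063, 0, 0, 0, 1, 0.02, -0.577, 0.063, 0, 0, 0, 1, 0.02, -0.577, 0.063, 0, 0, 0, 1, 0.02, -0.577, 0.063, 0, 0, 0, 1])

```text
t: 1.77
ee_pos: [0.4905, 0.1224, 0.226]
orientation: [38.7, 90.0, -153.6]
ft_force: [0.6, -0.6, -0.3]
width: 1.003
```

```bash
python3 -c "
from h import *
from rig import robot
print(robot.read_state()['joint_positions']);print(plan((.5085,.2858,.18),77.8))"
```

```text
[ -20.32998251   22.77550518    4.35881358  108.26018729   -2.22796318
   49.0624612  -117.06610745]
(array([ 0.0459, -0.1635,  0.0169]), array([-0.0003,  0.0002, -0.0002]))
```

step_arm(motion=[0.046, -0.163, 0.017, 0, 0, 0, 1, 0.046, -0.163, 0.017, 0, 0, 0, 1, 0.046, -0.163, 0.017, 0, 0, 0, 1, 0.046, -0.163, 0.017, 0, 0, 0, 1, 0.046, -0.163, 0.017, 0, 0, 0, 1, 0.046, -0.163, 0.017, 0, 0, 0, 1, 0.046, -0.163, 0.017, 0, 0, 0, 1, 0.046, -0.163, 0.017, 0, 0, 0, 1])

```text
t: 2.43
ee_pos: [0.5091, 0.2811, 0.1804]
orientation: [109.1, 89.9, -83.3]
ft_force: [0.1, -0.3, 0.0]
width: 0.998
```

Run:
```python
from h import *
from rig import robot
st=robot.read_state();print(st['joint_positions'],st['ee_pos'])
s=robot.snapshot('wrist');cv2.imwrite('pics/w1.png',s['color'][...,::-1]);np.savez('w1.npz',**s)
P=cloud(s);z=P[...,2];m=(z>.075)&(z<.095)&(s['z_map']>.03)&(abs(P[...,0]-.5085)<.06)&(abs(P[...,1]-.286)<.06)
print(m.sum(),rect(P[m]),np.median(z[m])); print(plan((.5085,.2858,.052),77.8))
```

```text
[ -33.98458407   32.02050744    3.50564163   99.84872641   -2.39290978
   48.23688742 -131.77477003] [0.50914704 0.28110422 0.18035771]
1146 (array([510. , 286.7]), array([19.6, 60.2]), 77.9) 0.08342311872898978
(array([ 0.1286, -0.0045,  0.0019]), array([-0.0032, -0.0008, -0.0008]))
```

View pics/w1.png

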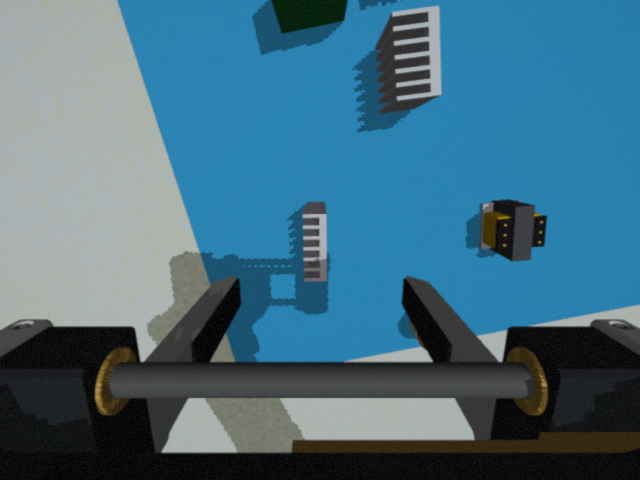

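Wrist view: sink_thin at (315,240), between the open jaws. The wrist fit agrees with the top camera to about 1.5 mm. Now I'll descend partway and settle.

step_arm(motion=[0.02, 0, 0, 0, 0, 0, 1, 0.04, 0, 0, 0, 0, 0, 1, 0.06, 0, 0, 0, 0, 0, 1, 0.06, 0, 0, 0, 0, 0, 1, 0.06, 0, 0, 0, 0, 0, 1])

```text
t: 2.9
ee_pos: [0.5088, 0.2816, 0.1202]
orientation: [63.0, 89.9, -129.3]
ft_force: [-0.6, -0.9, -0.3]
width: 0.996
```

```bash
python3 -c "
from h import *
from rig import robot
print(robot.read_state()['ee_pos']);print(plan((.5092,.2862,.053),77.8))"
```

```text
[0.50877343 0.28162137 0.12019241]
(array([ 0.0672, -0.0047,  0.0005]), array([-0.0024,  0.0007, -0.0014]))
```

Settled, so the offset is real. I'll finish the descent with the correction, then close.

step_arm(motion=[0.02, -0.0047, 0.0005, 0, 0, 0, 1, 0.035, -0.0047, 0.0005, 0, 0, 0, 1, 0.05, -0.0047, 0.0005, 0, 0, 0, 1, 0.06, -0.0047, 0.0005, 0, 0, 0, 1, 0.067, -0.0047, 0.0005, 0, 0, 0, 1, 0.067, -0.0047, 0.0005, 0, 0, 0, 1, 0.067, -0.0047, 0.0005, 0, 0, 0, 1])

```text
t: 3.48
ee_pos: [0.5098, 0.288, 0.0538]
orientation: [-143.2, 89.9, 24.5]
ft_force: [0.4, 0.4, 0.2]
width: 1.001
```

step_arm(motion=[0, 0, 0, 0, 0, 0, 0.5, 0, 0, 0, 0, 0, 0.3, 0, 0, 0, 0, 0, 0, 0, 0, 0, 0, 0, 0, 0, 0, 0, 0, 0, 0, 0, 0, 0, 0, 0, 0, 0, 0, 0, 0, 0, 0, 0, 0, 0, 0, 0, 0, 0, 0, 0, 0, 0, 0, 0, 0, 0, 0, 0, 0, 0, 0])

```text
t: 4.23
ee_pos: [0.5104, 0.2867, 0.0536]
orientation: [-135.6, 90.0, 32.0]
ft_force: [-0.1, 0.4, 0.1]
width: 0.396
```

step_arm(motion=[0, 0, 0, 0, 0, 0, 0, 0, 0, 0, 0, 0, 0, 0, 0, 0, 0, 0, 0, 0, 0, 0, 0, 0, 0, 0, 0, 0, 0, 0, 0, 0, 0, 0, 0, 0, 0, 0, 0, 0, 0, 0])

```text
t: 4.73
ee_pos: [0.5094, 0.2878, 0.0531]
orientation: [127.0, 90.0, -65.2]
ft_force: [0.4, -1.5, 1.4]
width: 0.207
```

step_arm(motion=[-0.005, 0, 0, 0, 0, 0, 0, -0.015, 0, 0, 0, 0, 0, 0, -0.035, 0, 0, 0, 0, 0, 0, -0.06, 0, 0, 0, 0, 0, 0, -0.085, 0, 0, 0, 0, 0, 0, -0.11, 0, 0, 0, 0, 0, 0, -0.125, 0, 0, 0, 0, 0, 0, -0.13, 0, 0, 0, 0, 0, 0, -0.13, 0, 0, 0, 0, 0, 0])

```text
t: 5.48
ee_pos: [0.51, 0.2887, 0.185]
orientation: [-132.7, 89.8, 35.1]
ft_force: [-0.2, -0.6, -1.6]
width: 0.211
```

```bash
python3 -c "
from h import *
from rig import robot
s=robot.read_state();print(s['ee_pos'],s['joint_positions']);print(plan((.5203,-.2173,.18),84.4))"
```

```text
[0.5099535  0.28870828 0.185023  ] [ -34.73771685   31.93908368    3.84855185   99.10655851   -2.71899013
   48.85020777 -131.8909983 ]
(array([ 0.0041,  0.4924, -0.1171]), array([-0.1153, -0.0024,  0.0024]))
```

step_arm(motion=[0, 0.01, -0.002, -0.005, 0, 0, 0, 0, 0.03, -0.007, -0.01, 0, 0, 0, 0, 0.06, -0.014, -0.015, 0, 0, 0, 0, 0.09, -0.021, -0.02, 0, 0, 0, 0, 0.125, -0.03, -0.03, 0, 0, 0, 0, 0.16, -0.038, -0.04, 0, 0, 0, 0, 0.195, -0.046, -0.05, 0, 0, 0, 0, 0.23, -0.055, -0.06, 0, 0, 0, 0, 0.265, -0.063, -0.07, 0, 0, 0, 0, 0.3, -0.071, -0.08, 0, 0, 0])

```text
t: 6.32
ee_pos: [0.5133, -0.0227, 0.1817]
orientation: [13.3, 89.8, -174.3]
ft_force: [0.3, -0.3, -0.9]
width: 0.209
```

step_arm(motion=[0, 0.035, -0.008, -0.007, 0, 0, 0, 0, 0.07, -0.017, -0.013, 0, 0, 0, 0, 0.105, -0.025, -0.02, 0, 0, 0, 0, 0.135, -0.032, -0.025, 0, 0, 0, 0, 0.16, -0.038, -0.03, 0, 0, 0, 0, 0.178, -0.042, -0.035, 0, 0, 0, 0, 0.188, -0.045, -0.035, 0, 0, 0, 0, 0.192, -0.046, -0.035, 0, 0, 0, 0, 0.192, -0.046, -0.035, 0, 0, 0, 0, 0.192, -0.046, -0.035, 0, 0, 0])

```text
t: 7.15
ee_pos: [0.5349, -0.215, 0.1825]
orientation: [-43.6, 89.9, 130.8]
ft_force: [0.2, 0.0, -1.4]
width: 0.211
```

Run:
```python
from h import *
from rig import robot
s=robot.read_state();print(s['ee_pos'],s['joint_positions'],s['width']);print(plan((.5203,-.2173,.12),84.4))
s=robot.snapshot('wrist');cv2.imwrite('pics/w2.png',s['color'][...,::-1])
P=cloud(s);z=P[...,2];ok=(s['z_map']>.03)&(abs(P[...,0]-.52)<.1)&(abs(P[...,1]+.21)<.13)
for lo,hi in((.045,.054),(.005,.054),(.19,.225)):
    m=ok&(z>lo)&(z<hi);print(m.sum(),rect(P[m]) if m.any() else '')
m=(ok&(z>.046)&(z<.054)).astype(np.uint8);k,lab=cv2.connectedComponents(m)
for i in range(1,k):
    if (lab==i).sum()>60: print((lab==i).sum(),rect(P[lab==i]))
```

```text
[ 0.5348515  -0.21499005  0.18253688] [ 17.74482622  31.4750846    2.15037715 100.42993463  -1.580877
  48.22286738 -74.91584868] 0.21140612147384436
(array([0.0626, 0.0038, 0.0142]), array([0.0009, 0.0014, 0.0014]))
5756 (array([ 523.3, -203.9]), array([178.5, 100.4]), 84.4)
15222 (array([ 522.1, -209.8]), array([259.1, 195.7]), 89.9)
6113 (array([ 537.7, -217.6]), array([59.8, 41.8]), 12.5)
1214 (array([ 531.4, -120.9]), array([ 11.9, 100.3]), 84.1)
1396 (array([ 534.1, -188.5]), array([20.1, 81.7]), 83.8)
1592 (array([ 526.8, -246.1]), array([21., 85.]), 84.0)
1184 (array([ 515.2, -286.8]), array([ 11.8, 100.4]), 84.5)
```

View pics/w2.png

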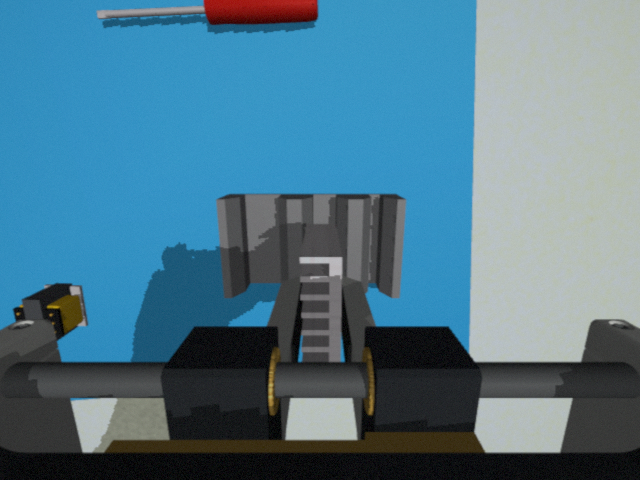

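Wrist view: sink_thin hangs upright in the jaws, its top at (320,265), above the rack at (310,245). The rack pose from the wrist agrees with the top camera within 2 mm.

step_arm(motion=[0.01, 0.001, 0.004, 0, 0, 0, 0, 0.025, 0.0025, 0.009, 0, 0, 0, 0, 0.045, 0.0035, 0.0135, 0, 0, 0, 0, 0.06, 0.0035, 0.0135, 0, 0, 0, 0, 0.07, 0.0035, 0.0135, 0, 0, 0, 0, 0.074, 0.0035, 0.0135, 0, 0, 0, 0, 0.074, 0.0035, 0.0135, 0, 0, 0, 0, 0.074, 0.0035, 0.0135, 0, 0, 0, 0])

```text
t: 7.87
ee_pos: [0.5222, -0.2183, 0.1096]
orientation: [-179.8, 90.0, -5.4]
ft_force: [-0.6, -0.3, -0.1]
width: 0.214
```

```bash
python3 -c "
from h import *
from rig import robot
s=robot.read_state();print(s['ee_pos'],s['ft_force']);print(plan((.521,-.217,.0605),84.4))"
```

```text
[ 0.52216852 -0.21833337  0.10960146] [-0.57503897 -0.31326205 -0.08863039]
(array([ 0.0491, -0.0012,  0.0013]), array([ 0.0004, -0.0009,  0.    ]))
```

step_arm(motion=[0.008, -0.001, 0.001, 0, 0, 0, 0, 0.016, -0.001, 0.001, 0, 0, 0, 0, 0.024, -0.001, 0.001, 0, 0, 0, 0, 0.031, -0.001, 0.001, 0, 0, 0, 0, 0.037, -0.001, 0.001, 0, 0, 0, 0, 0.042, -0.001, 0.001, 0, 0, 0, 0, 0.046, -0.001, 0.001, 0, 0, 0, 0, 0.049, -0.001, 0.001, 0, 0, 0, 0, 0.049, -0.001, 0.001, 0, 0, 0, 0, 0.049, -0.001, 0.001, 0, 0, 0, 0])

```text
t: 8.7
ee_pos: [0.5206, -0.2177, 0.0601]
orientation: [-125.2, 90.0, 49.1]
ft_force: [0.3, 0.2, -0.3]
width: 0.208
```

No contact force and down by the expected amount. Now I'll open a little and then rise.

step_arm(motion=[0, 0, 0, 0, 0, 0, 0.4, 0, 0, 0, 0, 0, 0, 0.4, 0, 0, 0, 0, 0, 0, 0.4, 0, 0, 0, 0, 0, 0, 0.4, 0, 0, 0, 0, 0, 0, 0.4, 0, 0, 0, 0, 0, 0, 0.4])

```text
t: 9.2
ee_pos: [0.5207, -0.2177, 0.0603]
orientation: [170.5, 90.0, -15.2]
ft_force: [-0.6, -0.7, -0.2]
width: 0.403
```

step_arm(motion=[-0.01, 0, 0, 0, 0, 0, 0.4, -0.03, 0, 0, 0, 0, 0, 0.4, -0.06, 0, 0, 0, 0, 0, 0.4, -0.09, 0, 0, 0, 0, 0, 0.4, -0.12, 0, 0, 0, 0, 0, 1, -0.14, 0, 0, 0, 0, 0, 1, -0.14, 0, 0, 0, 0, 0, 1])

```text
t: 9.78
ee_pos: [0.5234, -0.2189, 0.2055]
orientation: [165.6, 89.5, -20.1]
ft_force: [-0.2, -0.2, -0.1]
width: 0.576
```

Run:
```python
from h import *
from rig import robot
print(plan((.6384,.1783,.18),84.4))
s=robot.snapshot('top');P=cloud(s);z=P[...,2]
m=(s['z_map']>.1)&(z>.075)&(z<.105)&(abs(P[...,0]-.52)<.1)&(abs(P[...,1]+.21)<.13)
print(m.sum(),rect(P[m]) if m.any() else '',np.median(z[m]))
cv2.imwrite('pics/t2.png',cv2.resize(s['color'][120:360,200:560,::-1],None,fx=2,fy=2))
```

```text
(array([ 0.0252, -0.4066, -0.0751]), array([-0.0007, -0.009 , -0.0023]))
162 (array([ 501.1, -216.1]), array([20.2, 23.4]), 84.7) 0.08837909818590794
```

View pics/t2.png

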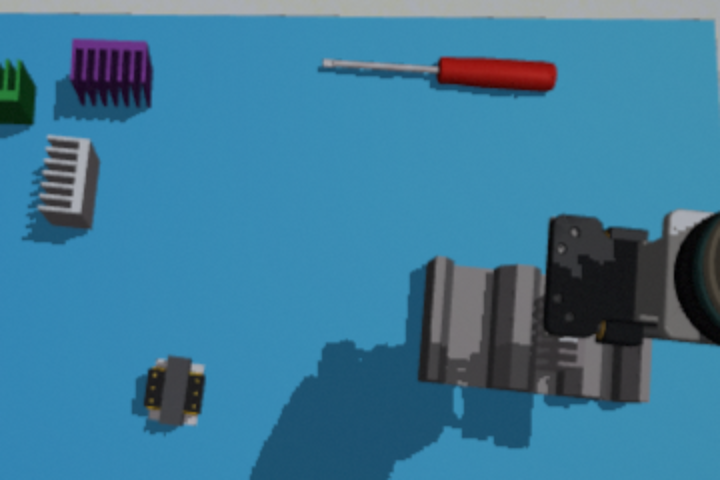

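The top crop shows the thin sink seated in the middle slot at about (560,355), its top at 0.088 m, so it is on the floor. Next is the thick sink.

step_arm(motion=[0.015, -0.407, -0.075, 0, 0, 0, 1, 0.015, -0.407, -0.075, 0, 0, 0, 1, 0.015, -0.407, -0.075, 0, 0, 0, 1, 0.015, -0.407, -0.075, 0, 0, 0, 1, 0.015, -0.407, -0.075, 0, 0, 0, 1, 0.015, -0.407, -0.075, 0, 0, 0, 1, 0.015, -0.407, -0.075, 0, 0, 0, 1, 0.015, -0.407, -0.075, 0, 0, 0, 1, 0.015, -0.407, -0.075, 0, 0, 0, 1, 0.015, -0.407, -0.075, 0, 0, 0, 1])

```text
t: 10.67
ee_pos: [0.6343, 0.1825, 0.1837]
orientation: [13.8, 89.9, -171.8]
ft_force: [1.0, -0.1, -0.2]
width: 1.0
```

step_arm(motion=[0, -0.03, 0, 0, 0, 0, 1, 0, -0.03, 0, 0, 0, 0, 1, 0, -0.03, 0, 0, 0, 0, 1, 0, -0.03, 0, 0, 0, 0, 1])

```text
t: 11.0
ee_pos: [0.6373, 0.2085, 0.1839]
orientation: [50.8, 89.8, -134.8]
ft_force: [0.6, -0.4, -0.4]
width: 1.002
```

Run:
```python
from h import *
from rig import robot
st=robot.read_state();print(st['ee_pos'],st['qd'].round(1),st['width'])
s=robot.snapshot('wrist');P=cloud(s);z=P[...,2];m=(z>.075)&(z<.095)&(s['z_map']>.03)&(abs(P[...,0]-.6385)<.045)&(abs(P[...,1]-.178)<.045)
print(m.sum(),rect(P[m]),np.median(z[m])); print(plan((.6385,.1783,.12),84.4))
```

```text
[0.63733165 0.2085443  0.18393731] [ 1.5 -0.8  1.   0.2  0.1  0.1 -0.1] 1.0020318178829346
1842 (array([640. , 178.9]), array([34.2, 60.4]), 84.4) 0.08326285341671863
(array([ 0.0644,  0.029 , -0.0038]), array([-0.0024,  0.0012, -0.0022]))
```

step_arm(motion=[0, 0.029, -0.0045, 0, 0, 0, 1, 0.01, 0.029, -0.0045, 0, 0, 0, 1, 0.03, 0.029, -0.0045, 0, 0, 0, 1, 0.05, 0.029, -0.0045, 0, 0, 0, 1, 0.06, 0.029, -0.0045, 0, 0, 0, 1, 0.06, 0.029, -0.0045, 0, 0, 0, 1, 0.06, 0.029, -0.0045, 0, 0, 0, 1])

```text
t: 11.63
ee_pos: [0.6396, 0.1794, 0.125]
orientation: [50.6, 89.9, -135.1]
ft_force: [0.2, 0.5, -0.0]
width: 1.002
```

```bash
python3 -c "
from h import *
print(plan((.6393,.1786,.053),84.4))"
```

```text
(array([0.072 , 0.0007, 0.0002]), array([-0.002 ,  0.0007, -0.0008]))
```

step_arm(motion=[0.015, 0.0005, 0, 0, 0, 0, 1, 0.035, 0.0005, 0, 0, 0, 0, 1, 0.05, 0.0005, 0, 0, 0, 0, 1, 0.062, 0.0005, 0, 0, 0, 0, 1, 0.07, 0.0005, 0, 0, 0, 0, 1, 0.072, 0.0005, 0, 0, 0, 0, 1, 0.072, 0.0005, 0, 0, 0, 0, 0.6, 0.072, 0.0005, 0, 0, 0, 0, 0, 0.072, 0.0005, 0, 0, 0, 0, 0, 0.072, 0.0005, 0, 0, 0, 0, 0])

```text
t: 12.47
ee_pos: [0.6403, 0.1803, 0.0541]
orientation: [-157.8, 89.9, 16.5]
ft_force: [-0.7, -0.7, -0.4]
width: 0.75
```

step_arm(motion=[0, 0, 0, 0, 0, 0, 0, 0, 0, 0, 0, 0, 0, 0, 0, 0, 0, 0, 0, 0, 0, 0, 0, 0, 0, 0, 0, 0, 0, 0, 0, 0, 0, 0, 0, 0, 0, 0, 0, 0, 0, 0, 0, 0, 0, 0, 0, 0, 0, 0, 0, 0, 0, 0, 0, 0, 0, 0, 0, 0, 0, 0, 0, 0, 0, 0, 0, 0, 0, 0])

```text
t: 13.3
ee_pos: [0.6396, 0.1798, 0.0531]
orientation: [67.7, 90.0, -117.9]
ft_force: [-0.0, -0.2, -0.2]
width: 0.363
```

step_arm(motion=[-0.005, 0, 0, 0, 0, 0, 0, -0.015, 0, 0, 0, 0, 0, 0, -0.035, 0, 0, 0, 0, 0, 0, -0.06, 0, 0, 0, 0, 0, 0, -0.085, 0, 0, 0, 0, 0, 0, -0.11, 0, 0, 0, 0, 0, 0, -0.125, 0, 0, 0, 0, 0, 0, -0.13, 0, 0, 0, 0, 0, 0, -0.13, 0, 0, 0, 0, 0, 0])

```text
t: 14.05
ee_pos: [0.6406, 0.1805, 0.1853]
orientation: [-153.9, 89.8, 20.5]
ft_force: [0.4, 0.8, -3.0]
width: 0.358
```

```bash
python3 -c "
from h import *
print(plan((.5275,-.1524,.185),84.4))"
```

```text
(array([-0.0005,  0.3424,  0.0799]), array([-0.0004, -0.0032,  0.0016]))
```

step_arm(motion=[0, 0.01, 0.002, 0, 0, 0, 0, 0, 0.03, 0.007, 0, 0, 0, 0, 0, 0.06, 0.014, 0, 0, 0, 0, 0, 0.095, 0.022, 0, 0, 0, 0, 0, 0.13, 0.03, 0, 0, 0, 0, 0, 0.165, 0.038, 0, 0, 0, 0, 0, 0.2, 0.047, 0, 0, 0, 0, 0, 0.235, 0.055, 0, 0, 0, 0, 0, 0.265, 0.062, 0, 0, 0, 0, 0, 0.29, 0.068, 0, 0, 0, 0])

```text
t: 14.88
ee_pos: [0.5404, -0.1053, 0.1817]
orientation: [18.2, 89.8, -167.6]
ft_force: [0.1, -0.1, -1.9]
width: 0.358
```

step_arm(motion=[0, 0.02, 0.005, 0, 0, 0, 0, 0, 0.035, 0.008, 0, 0, 0, 0, 0, 0.045, 0.01, 0, 0, 0, 0, 0, 0.05, 0.011, 0, 0, 0, 0, 0, 0.05, 0.011, 0, 0, 0, 0, 0, 0.05, 0.011, 0, 0, 0, 0])

```text
t: 15.38
ee_pos: [0.5276, -0.1497, 0.1827]
orientation: [-51.2, 89.9, 123.3]
ft_force: [0.1, -0.0, -2.0]
width: 0.36
```

```bash
python3 -c "
from h import *
print(plan((.5275,-.1524,.11),84.4))"
```

```text
(array([ 0.0727,  0.0028, -0.0002]), array([0.0002, 0.0007, 0.0008]))
```

step_arm(motion=[0.008, 0.0025, 0, 0, 0, 0, 0, 0.025, 0.0025, 0, 0, 0, 0, 0, 0.045, 0.0025, 0, 0, 0, 0, 0, 0.06, 0.0025, 0, 0, 0, 0, 0, 0.07, 0.0025, 0, 0, 0, 0, 0, 0.073, 0.0025, 0, 0, 0, 0, 0, 0.073, 0.0025, 0, 0, 0, 0, 0, 0.073, 0.0025, 0, 0, 0, 0, 0])

```text
t: 16.05
ee_pos: [0.528, -0.1528, 0.1105]
orientation: [178.6, 90.0, -7.0]
ft_force: [0.0, -0.2, -1.6]
width: 0.357
```

```bash
python3 -c "
from h import *
print(plan((.5275,-.1524,.0605),84.4))"
```

```text
(array([ 0.05  , -0.0004,  0.0006]), array([ 0.0001, -0.0008, -0.    ]))
```

step_arm(motion=[0.008, 0, 0, 0, 0, 0, 0, 0.016, 0, 0, 0, 0, 0, 0, 0.024, 0, 0, 0, 0, 0, 0, 0.031, 0, 0, 0, 0, 0, 0, 0.037, 0, 0, 0, 0, 0, 0, 0.042, 0, 0, 0, 0, 0, 0, 0.046, 0, 0, 0, 0, 0, 0, 0.05, 0, 0, 0, 0, 0, 0, 0.05, 0, 0, 0, 0, 0, 0, 0.05, 0, 0, 0, 0, 0, 0])

```text
t: 16.88
ee_pos: [0.5274, -0.153, 0.06]
orientation: [-2.9, 90.0, 171.5]
ft_force: [-0.2, 0.7, -1.8]
width: 0.358
```

step_arm(motion=[0, 0, 0, 0, 0, 0, 0.53, 0, 0, 0, 0, 0, 0, 0.53, 0, 0, 0, 0, 0, 0, 0.53, 0, 0, 0, 0, 0, 0, 0.53, 0, 0, 0, 0, 0, 0, 0.53, 0, 0, 0, 0, 0, 0, 0.53])

```text
t: 17.38
ee_pos: [0.5276, -0.1531, 0.0603]
orientation: [177.8, 90.0, -7.8]
ft_force: [-0.7, 0.7, 0.4]
width: 0.529
```

step_arm(motion=[-0.01, 0, 0, 0, 0, 0, 0.53, -0.03, 0, 0, 0, 0, 0, 0.53, -0.06, 0, 0, 0, 0, 0, 0.53, -0.09, 0, 0, 0, 0, 0, 0.53, -0.12, 0, 0, 0, 0, 0, 0.53, -0.14, -0.03, 0, 0, 0, 0, 0.53, -0.14, -0.07, 0, 0, 0, 0, 0.53, -0.14, -0.11, 0, 0, 0, 0, 0.53, -0.14, -0.15, 0, 0, 0, 0, 0.53, -0.14, -0.19, 0, 0, 0, 0, 0.53])

```text
t: 18.22
ee_pos: [0.5461, 0.0378, 0.2014]
orientation: [-166.4, 89.9, 7.9]
ft_force: [0.8, 0.5, -0.0]
width: 0.53
```

step_arm(motion=[0, -0.04, 0, 0, 0, 0, 0.53, 0, -0.07, 0, 0, 0, 0, 0.53, 0, -0.09, 0, 0, 0, 0, 0.53, 0, -0.1, 0, 0, 0, 0, 0.53, 0, -0.1, 0, 0, 0, 0, 0.53, 0, -0.1, 0, 0, 0, 0, 0.53])

```text
t: 18.72
ee_pos: [0.5559, 0.1344, 0.2004]
orientation: [100.9, 89.9, -84.8]
ft_force: [-0.3, -1.0, -0.7]
width: 0.532
```

Run:
```python
from h import *
from rig import robot
print(robot.read_state()['ee_pos'])
s=robot.snapshot('top');P=cloud(s);z=P[...,2]
rc=np.array([522.2,-204.2]);a=np.radians(-5.6);X=np.array([np.cos(a),np.sin(a)]);Y=np.array([-X[1],X[0]])
for n,y in(('thin',-.217),('thick',-.1524)):
    m=(s['z_map']>.1)&(z>.08)&(z<.1)&(abs(P[...,0]-.523)<.07)&(abs(P[...,1]-y)<.03)
    r=rect(P[m]);d=r[0]-rc;print(n,m.sum(),r,'rack xy',(d@X).round(1),(d@Y).round(1),np.median(z[m]).round(4))
cv2.imwrite('pics/t3.png',cv2.resize(s['color'][120:360,200:560,::-1],None,fx=2,fy=2))
```

```text
[0.5558534  0.13442473 0.2004168 ]
thin 380 (array([ 519.3, -217.9]), array([21.2, 59.8]), 84.6) rack xy -1.5 -13.9 0.0886
thick 547 (array([ 526.5, -154.1]), array([34.9, 60.7]), 84.3) rack xy -0.6 50.3 0.0888
```

View pics/t3.png

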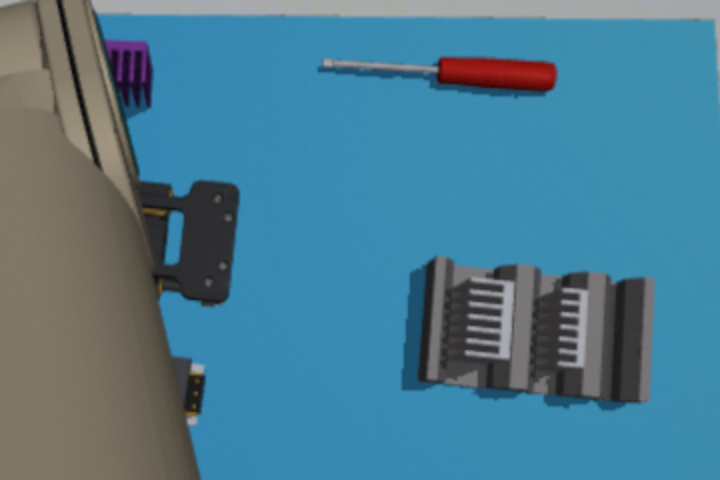

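The top crop shows the thick sink in the wide slot at (490,318) and the thin sink in the middle slot at (572,328). Both are upright and centred, and the gripper is clear.

```bash
python3 -c "
from rig import robot
print(robot.job_done())"
```

```text
the job is handed in; nothing more can be done
None
```

I placed both bare aluminium heat sinks in the rack and handed the job in at about 19 s: the 20 mm one in the middle slot, the 34 mm one in the wide slot. I never reached for the green and purple look-alikes.

Last top-camera check, in the rack's frame:

| Sink | Along slot (x) | Across (y) | Slot centre line (y) | Top height | Angle to slot |
|---|---|---|---|---|---|
| sink_thin | -1.5 mm | -13.9 mm | -13 mm | 0.0886 m | under 0.5° |
| sink_thick | -0.6 mm | +50.3 mm | +52 mm | 0.0888 m | under 0.5° |

- **Seated:** a sink standing on the slot floor should have its top at about 0.089 m, so both are down on the floor.
- **Forces:** the wrist force readings stayed at about 3 N or below, so there was no sign of jamming or hard contact.
- **Transformer:** the arm partly hid it in the last picture, so I did not re-measure it. The crop shows its visible part where it was, and nothing was moved near it.
- **Disagreements:** the top and wrist cameras differed by about 1.5–2 mm, which is within the stated calibration. I also overshot 30 mm sideways above the thick sink and corrected it before descending.

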